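Hold the belt grinder's tension arm down for a belt change

ROBOT

A 7-joint arm with a two-finger parallel gripper is mounted at the origin on the work surface. World frame = base frame: x ahead of the robot, y to its left, z up, the work surface at z = 0. Lengths are in m, angles in rad, forces in N, time in s.
With the tool pointing down it reaches from about 0.35 to 0.9 m from the base axis. Payload 8.1 kg.
Tool frame: the origin (TCP) lies midway between the tips of the shut fingers; the grasp point (between the pads) lies 19 mm behind it; z points along the fingers, y is the line along which they close (so a half turn about z gives the same grasp; the last joint's range is limited). The gripper opens to 92 mm and grips with 3 to 60 N. Pads are 19 mm wide; open, the fingers measure 130 mm over their backs; the gripper's body (75 mm by 190 mm) begins 47 mm behind the grasp point.
Start: joints at [1.218, 0.434, 0.025, 1.573, -0.012, 1.134, -0.075], TCP at [0.154, -0.606, 0.227] pointing down, gripper open.
Joint ranges: [-2.62, 2.62], [-0.44, 2.09], [-1.27, 1.32], [0.08, 2.57], [-1.32, 4.46], [0.12, 2], [-2.74, 2.74]. Speed limits (rad/s): [2.22, 2.22, 3.01, 3.01, 3.14, 3.14, 3.14].

INTERFACE

Orientations are given as a rotation vector (axis times angle).
In Python, from cell import arm gives the robot as it stands.
- The arm moves only by the tool move_arm, never from a script. Its argument "motion" is a list of rows, each an object of numbers: "tx", "ty", "tz": the shift along the tool's x, y, z normalised to -1 to 1, where 1 is 1000 mm; "twist": the turn about the tool's z normalised to -1 to 1, where 1 is pi/2 rad. In form: [{"tx": .., "ty": .., "tz": .., "twist": ..}, ...]. A call has 1 to 12 rows; each row shifts and turns the commanded pose from where the row before left it, along the tool's axes as they then stand; what a row does not reach is not made up. A row lasts 1/10 s, in which the tool goes at most 50 mm and 8.59 degrees, less where a joint would pass 70% of its speed; a pose out of reach is approached as far as the arm can. A call with a number of a shift or a turn outside -1 to 1 is refused whole. A call with a gripper value outside its range is refused whole. "gripper" is the gripper's target within -1 to 1 (shut at 1, half-way at 0, fully open at -1), set as the call begins (left out, the last holds). The fingers move at their own pace and stop on an object; "squeeze" is the grip in N (left out, the last holds). Time passes only in rows, so rows that do not move let the fingers close. It gives the time, the measured TCP pose, the force, the opening and the grip force at its end, in the units of the state.
- arm.observe(): the state, without advancing time (a new reading comes with each control period).
- arm.get_image(name): name is "scene" or "top" or "wrist"; returns the picture (384x512x3 uint8, red, green, blue); there is no depth.
- arm.calibration(name): a dict with "K" (3x3 intrinsics, pixels), "T" (4x4, takes a point from camera to world coordinates). Camera axes: x right, y down, z forward; pixel columns grow to the right and rows downward; lengths in m; the calibration is good to about 2 mm. The wrist camera is an equidistant fisheye: a pixel r from the principal point sees the ray r / f radians off the axis. A picture is of the moment at which its call begins: read the wrist's pose just before it. calibration takes no time and is no camera call; for the wrist camera it gives the pose at the moment of the call.
- arm.sign_off(): hands the job in; it is judged then, once.
Trained networks look in the newest picture that a camera, given by its name, has taken for a name from the list of things; names that differ only in an ending like _2 or _b are one class to them, and where a whole thing is asked for, a point or a joint stands for the part that bears it (a point fixed in the world has none). Each returns a list of dicts, best first, with "conf" (0 to 1); they miss things now and then, are a little off and sometimes report something else, mostly with a low value. They report only what shows in the picture. A call takes as long as a camera call.
- arm.look_for(camera, query): "point" ([column, row] as shares, 0 to 1, of the picture: columns of its width, rows of its height, amid what is visible of it).
- arm.regions_of(camera, query): "region" (384x512 bool, what is visible of it) and "point" ([column, row] as shares, 0 to 1, of the picture: columns of its width, rows of its height, amid what is visible of it).
- arm.place_of(camera, query): "point" ([column, row] as shares, 0 to 1, of the picture: columns of its width, rows of its height: a listed point, or the origin of a listed thing).
The state is a dict: "clock": time; "joints": joint angles; "dq": joint speeds; "joint_efforts": joint torques, N m; "position": TCP position; "ee_rot": TCP orientation; "force": force on the tool from outside, world axes, zero at the start; "ft_torque": the same for the moment, N m; "width": opening from 0.0 (shut) to 1.0 (fully open); "gripper_force": force on a finger pad.
Only numpy, scipy, OpenCV 4.12 (cv2) and the standard library are available. Lean on these libraries where they do the work, as an engineer would, in place of code of your own. Each camera call takes 0.05 s, during which the arm holds its last target. There are 200 camera calls.

TASK

The bench belt grinder stands without its belt; get it ready for a new one. First press the red stop button on its control box, then push the sprung red tension arm down past the last click of its ratchet and keep it pressed down there, carried by your own push and not by the pawl, so that a colleague can slip the belt on: finish while still holding it down. Do not disturb the mended jug, the glue bottle or the yellow carton that stand around it.

Things in the scene. Friction and masses are not known exactly. Their poses are not given: they have to be found in the camera images.
- grinder: Bench belt grinder fixed to the bench, belt off: grey base 400 x 285 mm, blue spine, motor. Origin on the bench under it; -x is its front (work rest), -y its open wheel side, +y its motor side, z up. Its front faces the robot's right, the motor the robot, within 0.45 rad. Tallest fixed parts: spine, top 298 mm (x 15 to 150, y 60 to 72 mm); terminal box on the motor, 210 mm (x 45 to 95, y 100 to 170).
- stop_button_top (a point): Centre of the top face of the round red stop button (32 mm across, yellow collar), facing straight up on top of the small grey control box at the machine's front corner on the motor side; 116 mm above the bench when out. The box is 75 x 90 mm, its top 94 mm above the bench.
- stop_button (a joint): Travel of the stop button: 0 out, 0.006 m fully in. It is pressed straight down (1.5 N to start, 5 N fully in) and springs out again when released; it counts as pressed from 0.004 m.
- pad_top (a point): Centre of the top face of the black rubber palm pad (50 mm along the arm, 36 mm across) near the free front end of the red arm: press here. About 0.314 m above the bench with the arm fully up. The arm is a square tube 26 mm wide. Beside it, on the machine's -y side, is the 70 mm tracking wheel, 50 mm wide, 92 mm nearer the pivot: its top level with the pad when the arm is up, 28 mm higher at the bottom stop.
- pivot (a point): Centre of the level hinge of the tension arm, 260 mm above the bench, 212 mm from the pad centre; the hinge axis lies along the machine's y. The pad moves down on an arc about it. A spring pushes the arm up: about 7 N at the pad when fully up, 14 N at the bottom stop, and up to 3 N more as each tooth passes the brass pawl.
- tension_arm (a joint): Angle of the red sprung tension arm, rad: 0 fully up, grows as its front end goes down, bottom stop at 0.32 (pad 67 mm lower than at 0). A pawl at its rear catches it on two teeth, at about 0.10 and 0.20: let go, it rests on the last tooth passed. It starts at 0 or 0.10. Past the last click, from 0.24 on, only the hand that pushes it carries it.
- jug: Small mended terracotta jug, loose, 92 mm across and 110 mm high, origin at the centre of its foot; stands in front of the machine. Bystander.
- glue_bottle: White squeeze bottle with a red collar and a nozzle, loose, 54 mm across and 145 mm high, origin at the centre of its foot; stands beside the machine's wheel side. Bystander.
- belt_carton: Yellow carton 105 x 62 x 42 mm, loose, origin at the centre of its underside; lies in front of the machine near the control box. Bystander.

How it is judged:
On the way, in this order (a step that is already met when the one before it is completed fails the run):
1. the red stop button is pressed in (value of joint stop_button above 0.004 m), for 0.05 s.
2. the tension arm is pushed down past its last ratchet click (value of joint tension_arm above 0.24 rad), for 0.2 s.
At the end, for the whole second after the job is handed in: The tension arm is still and stands at over 0.24 rad (last tooth at 0.20, bottom stop 0.32), pressed by the robot with more than 5 N; the jug, the bottle and the carton stand upright (within 0.2 rad) less than 30 mm from where they were (value of joint tension_arm above 0.24 rad and velocity of joint tension_arm between -0.05 and 0.05 rad/s and contact force between any of the fingers, the arm and tension_arm above 5 N and distance of each of jug, glue_bottle, belt_carton from where it was at the start of the episode below 0.03 m and angle between each of jug, glue_bottle, belt_carton's own z axis and vertical below 0.2 rad); the arm keeps its last pose, push and grip.
It fails at once if the jug is knocked over or pushed away (distance of jug from where it was at the start of the episode above 0.03 m or angle between jug's own z axis and vertical above 0.2 rad).
It fails at once if the glue bottle is knocked over or pushed away (distance of glue_bottle from where it was at the start of the episode above 0.03 m or angle between glue_bottle's own z axis and vertical above 0.2 rad).
It fails at once if the yellow carton is knocked over or pushed away (distance of belt_carton from where it was at the start of the episode above 0.03 m or angle between belt_carton's own z axis and vertical above 0.2 rad).
It also fails if it takes over 38 s, if anything falls off the work surface, if the arm or the gripper's body presses on something with over 40 N, if the wrist force passes 120 N, or if a joint passes its speed limit or range.

## Working session

There is one attempt and no reset: what is moved stays moved. The work goes in short steps, Python scripts to look and compute and a tool call to move; the robot and the scene stay as the last step left them, time stands still between calls to the robot, and variables do not carry over. Pictures are saved under pics/ and viewed, at most 10 in all, crops included, and the job is handed in when it is done.

Besides the shell and the picture viewer there is one more tool, called after "Request:" by a JSON object that holds its "method" and its "body", one argument or row to a line. move_arm: Moves the arm, as the interface text tells. Scaled input: -1 to 1 covers 1000 mm each way for a shift and pi/2 rad each way for a turn. Its arguments: {"type":"object","properties":{"motion":{"type":"array","items":{"type":"object","properties":{"tx":{"type":"number"},"ty":{"type":"number"},"tz":{"type":"number"},"twist":{"type":"number"}}}},"gripper":{"type":"number"},"squeeze":{"type":"number"}},"required":["motion"]}

```bash
mkdir -p pics; cat > h.py <<'E'
import numpy as np, cv2
from cell import arm
def ray(cam,pt,cal=None):
    c=cal or arm.calibration(cam);K=np.array(c["K"]);T=np.array(c["T"])
    u,v=pt[0]*512,pt[1]*384
    x,y=(u-K[0,2])/K[0,0],(v-K[1,2])/K[1,1]
    if cam=="wrist":
        r=np.hypot(x,y); d=np.array([x/r*np.sin(r),y/r*np.sin(r),np.cos(r)]) if r>0 else np.array([0,0,1.])
    else: d=np.array([x,y,1.])
    d=T[:3,:3]@d; return T[:3,3],d/np.linalg.norm(d)
def atz(cam,pt,z):
    o,d=ray(cam,pt); return o+d*(z-o[2])/d[2]
def tri(rs):
    A=sum(np.eye(3)-np.outer(d,d) for o,d in rs); b=sum((np.eye(3)-np.outer(d,d))@o for o,d in rs)
    p=np.linalg.solve(A,b); return p,[np.linalg.norm(np.cross(p-o,d)) for o,d in rs]
E
python3 - <<'E'
from h import *
np.set_printoptions(precision=4,suppress=True)
s=arm.observe(); print(s)
ims=[]
for c in("scene","top"):
    cv2.imwrite(f"pics/{c}0.png",cv2.cvtColor(arm.get_image(c),cv2.COLOR_RGB2BGR))
zs=dict(stop_button_top=.116,pad_top=None,pivot=.26,jug=0,glue_bottle=0,belt_carton=0,grinder=0)
for n,z in zs.items():
    rs=[]
    for c in("scene","top"):
        r=arm.place_of(c,n)
        for k in r[:2]: print(n,c,np.round(k["conf"],2),np.array(k["point"])*[512,384], atz(c,k["point"],z) if z is not None else '')
        if r: rs.append(ray(c,r[0]["point"]))
    if len(rs)==2: print("   TRI",*tri(rs))
E
```

```text
{'clock': 0.0, 'joints': array([ 1.2184,  0.4352,  0.025 ,  1.5741, -0.0116,  1.134 , -0.0751]), 'dq': array([-0.0005,  0.0016, -0.0008,  0.0008, -0.0014,  0.0005,  0.0009]), 'joint_efforts': array([  0.0004, -66.7859,   0.9856, -31.4461,  -0.0605,   0.0429,
         0.0002]), 'position': array([ 0.1543, -0.6051,  0.2259]), 'ee_rot': array([-3.1156, -0.391 ,  0.0005]), 'force': array([ 0.2336, -0.6903,  0.2937]), 'ft_torque': array([ 0.0707, -0.0265, -0.03  ]), 'gripper_force': 0.0, 'width': 0.9929167102823091}
stop_button_top scene 0.43 [269.4144 163.5072] [0.4618 0.0278 0.116 ]
stop_button_top top 0.65 [248.7808 232.0128] [0.4629 0.0299 0.116 ]
   TRI [0.4633 0.0291 0.1186] [np.float64(0.0008567777986275531), np.float64(0.000856777798627575)]
pad_top scene 0.74 [279.6032 148.4928] 
pad_top top 0.6 [222.72   192.4992] 
pad_top top 0.28 [302.8992 203.0976] 
   TRI [0.5493 0.0729 0.3174] [np.float64(0.0002671906303485567), np.float64(0.0002671906303485409)]
pivot scene 0.88 [357.6832 194.9952] [0.5856 0.2681 0.26  ]
jug scene 0.86 [217.8048 195.3024] [ 0.5352 -0.1072  0.    ]
jug top 
[... 206 characters left out ...]
 0.    ]
glue_bottle scene 0.59 [218.9824 192.384 ] [ 0.5248 -0.1071  0.    ]
glue_bottle top 0.88 [231.8848 136.704 ] [0.7178 0.0747 0.    ]
   TRI [0.7137 0.0758 0.0172] [np.float64(0.002282154642380785), np.float64(0.002282154642380768)]
belt_carton scene 0.58 [239.8208 162.8928] [ 0.4076 -0.0796  0.    ]
belt_carton top 0.63 [289.024  259.8144] [ 0.3784 -0.0754  0.    ]
   TRI [ 0.373  -0.086  -0.0511] [np.float64(0.006320696952190781), np.float64(0.0063206969521908945)]
grinder scene 0.66 [301.312 244.8  ] [0.6212 0.1646 0.    ]
grinder top 0.96 [197.7856 172.8   ] [0.6194 0.1693 0.    ]
   TRI [ 0.6203  0.1669 -0.0001] [np.float64(0.00252853448437986), np.float64(0.002528534484379904)]
```

View pics/scene0.png

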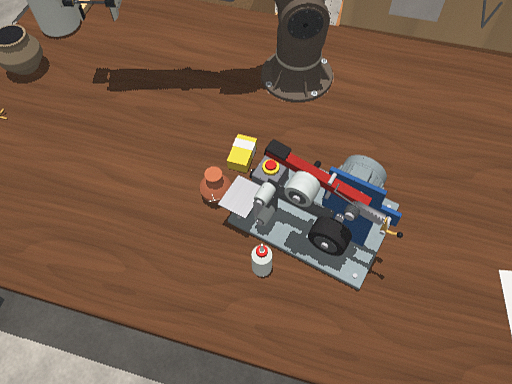

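View pics/top0.png

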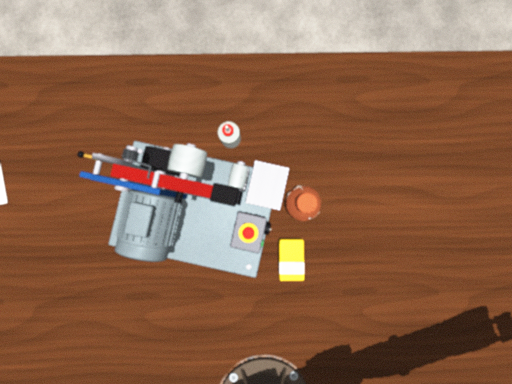

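The scene view shows the carton at (242,152), the jug at (213,185), the bottle at (262,262), the button at (271,167) and the pad at (279,149). These agree with the network results: button about (0.463, 0.029) and pad about (0.549, 0.073, 0.317), so the arm is fully up. I'll shut the fingers and line the tool up with the machine.

Request:
{"method": "move_arm", "body": {
  "motion": [
    {"twist": 0.09},
    {"twist": 0.09},
    {"twist": 0.09},
    {}
  ],
  "gripper": 1
}}

```text
invalid input
```

```bash
cat >> h.py <<'E'
from scipy.spatial.transform import Rotation as R
def go(p):
    s=arm.observe(); M=R.from_rotvec(s["ee_rot"]).as_matrix()
    print("pos",s["position"],"F",s["force"],"shift tool mm",np.round(1000*M.T@(np.array(p)-s["position"]),1), "X",M[:,0].round(3),"Z",M[:,2].round(3),"w",s["width"],"t",s["clock"])
E
python3 -c "
from h import *
go([.46,.028,.24])"
```

```text
pos [ 0.15448102 -0.60563969  0.22673045] F [0.83711588 0.17879535 0.32064267] shift tool mm [ 452.6 -538.5  -13.3] X [ 0.969  0.247 -0.   ] Z [-0. -0. -1.] w 0.997806934920766 t 0.8
```

Request:
{"method": "move_arm", "body": {
  "motion": [
    {"tx": 0,"ty": 0,"tz": 0,"twist": 0.09},
    {"tx": 0,"ty": 0,"tz": 0,"twist": 0.09},
    {"tx": 0,"ty": 0,"tz": 0,"twist": 0.09},
    {"tx": 0,"ty": 0,"tz": 0,"twist": 0}
  ],
  "gripper": 1
}}

```text
clock: 1.2
position: [0.1546, -0.6056, 0.2268]
ee_rot: [3.129, -0.277, -0.0]
force: [1.0, -0.2, -0.9]
width: 0.705
gripper_force: 0.0
```

```bash
python3 -c "
from h import *
go([.46,.028,.24])"
```

```text
pos [ 0.15463359 -0.60561139  0.22675208] F [ 0.95806156 -0.19586516 -0.88810183] shift tool mm [ 189.3 -677.4  -13.4] X [ 0.984 -0.176 -0.   ] Z [-0. -0. -1.] w 0.7047929019126263 t 1.2
```

Request:
{"method": "move_arm", "body": {
  "motion": [
    {"tx": 0.011,"ty": -0.04,"tz": -0.001,"twist": 0},
    {"tx": 0.011,"ty": -0.04,"tz": -0.001,"twist": 0},
    {"tx": 0.011,"ty": -0.04,"tz": -0.001,"twist": 0},
    {"tx": 0.011,"ty": -0.04,"tz": -0.001,"twist": 0},
    {"tx": 0.011,"ty": -0.04,"tz": -0.001,"twist": 0},
    {"tx": 0.011,"ty": -0.04,"tz": -0.001,"twist": 0},
    {"tx": 0.011,"ty": -0.04,"tz": -0.001,"twist": 0},
    {"tx": 0.011,"ty": -0.04,"tz": -0.001,"twist": 0},
    {"tx": 0.011,"ty": -0.04,"tz": -0.001,"twist": 0},
    {"tx": 0.011,"ty": -0.04,"tz": -0.001,"twist": 0},
    {"tx": 0.011,"ty": -0.04,"tz": -0.001,"twist": 0},
    {"tx": 0,"ty": 0,"tz": 0,"twist": 0}
  ]
}}

```text
clock: 2.4
position: [0.3523, -0.1888, 0.2383]
ee_rot: [-3.131, 0.255, -0.003]
force: [0.8, -0.7, 0.1]
width: 0.005
gripper_force: 0.0
```

```bash
python3 - <<'E'
from h import *
go([.46,.028,.24])
cal=arm.calibration("wrist")
cv2.imwrite("pics/w1.png",cv2.cvtColor(arm.get_image("wrist"),cv2.COLOR_RGB2BGR))
for n,z in(("stop_button_top",.116),("pad_top",.314),("pivot",.26)):
    for k in arm.place_of("wrist",n)[:2]:
        o,d=ray("wrist",k["point"],cal); print(n,k["conf"],np.array(k["point"])*[512,384],o+d*(z-o[2])/d[2])
E
```

```text
pos [ 0.3522785  -0.18875131  0.23830212] F [ 0.77210841 -0.65931762  0.05663222] shift tool mm [  71.3 -231.3   -1.4] X [ 0.987 -0.162  0.002] Z [ 0.002  0.    -1.   ] w 0.0050084837519550115 t 2.4
stop_button_top 0.64 [ 42.3936 122.688 ] [0.46411402 0.03921172 0.116     ]
```

View pics/w1.png

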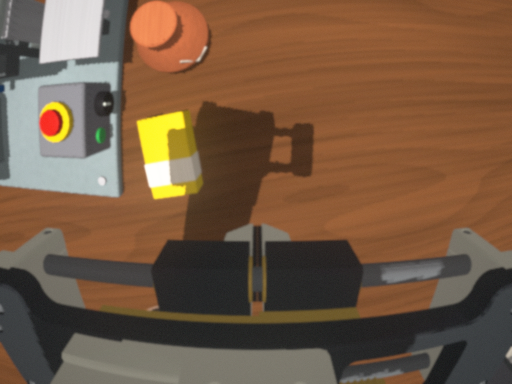

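The wrist view shows the button at (51,123), with the carton and jug undisturbed. This fits button ≈ (0.463, 0.029). Before I press beside the tension arm, I'll check how far the wrist camera sticks out.

```bash
python3 - <<'E'
from h import *
s=arm.observe(); c=arm.calibration("wrist");M=R.from_rotvec(s["ee_rot"]).as_matrix()
print("cam in tool",M.T@(np.array(c["T"])[:3,3]-s["position"]),s["joints"])
o,d=ray("wrist",[51/512,123/384],c);print(o+d*(.116-o[2])/d[2])
go([.46,.028,.24])
E
```

```text
cam in tool [ 0.08255312 -0.00035026 -0.15751931] [ 0.54990776  0.065492   -0.18612242  2.04718013  0.01480165  1.03005931
 -1.38776887]
[0.4596584  0.01846026 0.116     ]
pos [ 0.34955526 -0.19425301  0.23774552] F [ 0.81441253 -0.27157083  0.37135313] shift tool mm [  70.4 -238.    -2.4] X [ 0.985 -0.173 -0.   ] Z [-0.    -0.001 -1.   ] w 0.008379909854436169 t 2.6
```

The camera sits 82 mm out on +tool x, towards the tension arm, so I'll turn the tool half round. That leaves the camera facing the robot; joint 7 has room for it.

Request:
{"method": "move_arm", "body": {
  "motion": [
    {"tx": 0,"ty": 0,"tz": 0,"twist": -0.095},
    {"tx": 0,"ty": 0,"tz": 0,"twist": -0.095},
    {"tx": 0,"ty": 0,"tz": 0,"twist": -0.095},
    {"tx": 0,"ty": 0,"tz": 0,"twist": -0.095},
    {"tx": 0,"ty": 0,"tz": 0,"twist": -0.095},
    {"tx": 0,"ty": 0,"tz": 0,"twist": -0.095},
    {"tx": 0,"ty": 0,"tz": 0,"twist": -0.095},
    {"tx": 0,"ty": 0,"tz": 0,"twist": -0.095},
    {"tx": 0,"ty": 0,"tz": 0,"twist": -0.095},
    {"tx": 0,"ty": 0,"tz": 0,"twist": -0.095},
    {"tx": 0,"ty": 0,"tz": 0,"twist": -0.095}
  ]
}}

```text
clock: 3.7
position: [0.3493, -0.1947, 0.2376]
ee_rot: [-2.329, -2.109, 0.001]
force: [0.0, 0.5, 0.4]
width: 0.004
gripper_force: 0.0
```

Request:
{"method": "move_arm", "body": {
  "motion": [
    {"tx": 0,"ty": 0,"tz": 0,"twist": -0.095},
    {"tx": 0,"ty": 0,"tz": 0,"twist": -0.095},
    {"tx": 0,"ty": 0,"tz": 0,"twist": -0.095},
    {"tx": 0,"ty": 0,"tz": 0,"twist": -0.095},
    {"tx": 0,"ty": 0,"tz": 0,"twist": -0.095},
    {"tx": 0,"ty": 0,"tz": 0,"twist": -0.095},
    {"tx": 0,"ty": 0,"tz": 0,"twist": -0.095},
    {"tx": 0,"ty": 0,"tz": 0,"twist": -0.095},
    {"tx": 0,"ty": 0,"tz": 0,"twist": -0.095},
    {"tx": 0,"ty": 0,"tz": 0,"twist": -0.095},
    {"tx": 0,"ty": 0,"tz": 0,"twist": 0},
    {"tx": 0,"ty": 0,"tz": 0,"twist": 0}
  ]
}}

```text
clock: 4.9
position: [0.3496, -0.1942, 0.2376]
ee_rot: [-0.295, -3.127, 0.0]
force: [-0.1, 0.5, -0.7]
width: 0.004
gripper_force: 0.0
```

```bash
python3 -c "
from h import *
go([.457,.028,.24]);print(arm.observe()['joints'])"
```

```text
pos [ 0.34955144 -0.19416414  0.23764621] F [-0.09887692  0.4769313  -0.71546721] shift tool mm [-64.  238.3  -2.4] X [-0.982  0.187  0.   ] Z [-0. -0. -1.] w 0.003600897210826454 t 4.9
[ 0.70937034  0.07834316 -0.35467975  2.036421    0.03181791  1.03209824
  1.72208323]
```

Request:
{"method": "move_arm", "body": {
  "motion": [
    {"tx": -0.0107,"ty": 0.04,"tz": 0.007,"twist": 0},
    {"tx": -0.0107,"ty": 0.04,"tz": 0.007,"twist": 0},
    {"tx": -0.0107,"ty": 0.04,"tz": 0.007,"twist": 0},
    {"tx": -0.0107,"ty": 0.04,"tz": 0.007,"twist": 0},
    {"tx": -0.0107,"ty": 0.04,"tz": 0.007,"twist": 0},
    {"tx": -0.0105,"ty": 0.038,"tz": 0.007,"twist": 0},
    {"tx": 0,"ty": 0,"tz": 0,"twist": 0},
    {"tx": 0,"ty": 0,"tz": 0,"twist": 0},
    {"tx": 0,"ty": 0,"tz": 0,"twist": 0}
  ]
}}

```text
clock: 5.8
position: [0.4557, 0.0278, 0.1956]
ee_rot: [-0.291, -3.128, 0.001]
force: [0.2, 0.5, 0.1]
width: 0.006
gripper_force: 0.0
```

```bash
python3 - <<'E'
from h import *
cal=arm.calibration("wrist")
im=cv2.cvtColor(arm.get_image("wrist"),cv2.COLOR_RGB2BGR)
cv2.imwrite("pics/w2.png",im)
r,m=arm.regions_of("wrist","stop_button_top"),None
for n,z in(("stop_button_top",.116),("pad_top",.314)):
    for k in arm.place_of("wrist",n)[:2]:
        o,d=ray("wrist",k["point"],cal); print(n,k["conf"],np.array(k["point"])*[512,384],o+d*(z-o[2])/d[2])
go([.463,.029,.124])
E
```

```text
stop_button_top 0.65 [259.4816 199.7184] [0.45997403 0.02952117 0.116     ]
pos [0.45594329 0.0279786  0.19592662] F [-0.24977715 -0.26026791 -0.08715892] shift tool mm [-6.7  2.3 71.9] X [-0.983  0.184 -0.   ] Z [ 0.    -0.001 -1.   ] w 0.003850961772575395 t 6.0
```

View pics/w2.png

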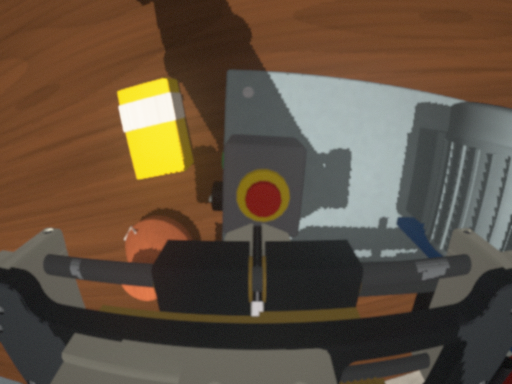

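The button sits at (262,198), just ahead of the fingertips, at about (0.460, 0.0295). I'll come down onto it.

Request:
{"method": "move_arm", "body": {
  "motion": [
    {"tx": -0.003,"ty": 0.0015,"tz": 0.02,"twist": 0},
    {"tx": 0,"ty": 0,"tz": 0.03,"twist": 0},
    {"tx": 0,"ty": 0,"tz": 0.02,"twist": 0},
    {"tx": 0,"ty": 0,"tz": 0.005,"twist": 0},
    {"tx": 0,"ty": 0,"tz": 0.004,"twist": 0},
    {"tx": 0,"ty": 0,"tz": 0.004,"twist": 0},
    {"tx": 0,"ty": 0,"tz": 0.002,"twist": 0},
    {"tx": 0,"ty": 0,"tz": 0,"twist": 0},
    {"tx": 0,"ty": 0,"tz": 0,"twist": 0}
  ]
}}

```text
clock: 6.9
position: [0.4597, 0.0299, 0.1113]
ee_rot: [0.286, 3.127, -0.0]
force: [0.4, -2.4, 4.2]
width: -0.003
gripper_force: 2.1
```

Request:
{"method": "move_arm", "body": {
  "motion": [
    {"tx": 0,"ty": 0,"tz": 0.0015,"twist": 0},
    {"tx": 0,"ty": 0,"tz": 0.0015,"twist": 0},
    {"tx": 0,"ty": 0,"tz": 0,"twist": 0},
    {"tx": 0,"ty": 0,"tz": 0,"twist": 0}
  ]
}}

```text
clock: 7.3
position: [0.4599, 0.0299, 0.1097]
ee_rot: [0.286, 3.126, -0.002]
force: [-8.0, -3.0, 32.8]
width: 0.004
gripper_force: 16.4
```

The button is fully in, at 33 N. Next I'll rise straight up clear of the arm.

Request:
{"method": "move_arm", "body": {
  "motion": [
    {"tx": 0,"ty": 0,"tz": -0.01,"twist": 0},
    {"tx": 0,"ty": 0,"tz": -0.04,"twist": 0},
    {"tx": 0,"ty": 0,"tz": -0.045,"twist": 0},
    {"tx": 0,"ty": 0,"tz": -0.045,"twist": 0},
    {"tx": 0,"ty": 0,"tz": -0.045,"twist": 0},
    {"tx": 0,"ty": 0,"tz": -0.045,"twist": 0},
    {"tx": 0,"ty": 0,"tz": -0.04,"twist": 0},
    {"tx": 0,"ty": 0,"tz": 0,"twist": 0},
    {"tx": 0,"ty": 0,"tz": 0,"twist": 0}
  ]
}}

```text
clock: 8.2
position: [0.4596, 0.0304, 0.3783]
ee_rot: [0.286, 3.127, 0.0]
force: [0.3, -0.2, -0.2]
width: 0.0
gripper_force: 0.0
```

```bash
python3 - <<'E'
from h import *
go([.549,.073,.36])
im=arm.get_image("top")
for c in ("top","scene"):
  if c=="scene": arm.get_image(c)
  for k in arm.place_of(c,"pad_top")[:2]: print(c,k["conf"],np.array(k["point"])*[512,384],atz(c,k["point"],.314))
E
```

```text
pos [0.45961794 0.03037689 0.37828194] F [ 0.27914113 -0.18825017 -0.23364654] shift tool mm [-80.1  58.1  18.5] X [-0.983  0.181 -0.002] Z [ 0.002  0.    -1.   ] w 0.0004176908649541167 t 8.2
top 0.56 [221.0816 195.9168] [0.5432049  0.07608737 0.314     ]
scene 0.96 [278.5792 148.3008] [0.54687449 0.07025139 0.314     ]
```

Request:
{"method": "move_arm", "body": {
  "motion": [
    {"tx": -0.02,"ty": 0.014,"tz": 0,"twist": 0},
    {"tx": -0.03,"ty": 0.022,"tz": 0,"twist": 0},
    {"tx": -0.028,"ty": 0.021,"tz": 0,"twist": 0},
    {"tx": 0,"ty": 0,"tz": 0.02,"twist": 0},
    {"tx": 0,"ty": 0,"tz": 0.015,"twist": 0},
    {"tx": 0,"ty": 0,"tz": 0,"twist": 0},
    {"tx": 0,"ty": 0,"tz": 0,"twist": 0}
  ]
}}

```text
clock: 9.1
position: [0.546, 0.0719, 0.3423]
ee_rot: [-0.286, -3.127, 0.0]
force: [-0.9, -0.5, 0.3]
width: 0.004
gripper_force: 0.0
```

```bash
python3 - <<'E'
from h import *
go([.547,.073,.314])
a=arm.get_image("scene")[80:240,180:420];b=arm.get_image("top")[120:280,60:300]
im=np.vstack([cv2.resize(x,None,fx=1.85,fy=1.85,interpolation=cv2.INTER_CUBIC) for x in(a,b)])
cv2.imwrite("pics/s3.png",cv2.cvtColor(im,cv2.COLOR_RGB2BGR))
c=arm.calibration("scene");K,T=np.array(c["K"]),np.linalg.inv(c["T"])
p=K@(T@np.r_[arm.observe()["position"],1])[:3]; print("tip px scene",p[:2]/p[2],"crop",(p[:2]/p[2]-[180,80])*1.85)
E
```

```text
pos [0.5460431  0.07190457 0.34232725] F [-0.85174618 -0.48632673  0.33348303] shift tool mm [-0.8  1.3 28.3] X [-0.983  0.181  0.001] Z [-0.001 -0.    -1.   ] w 0.003872945805246764 t 9.1
tip px scene [279.80432807 140.51925115] crop [184.63800693 111.96061462]
```

View pics/s3.png

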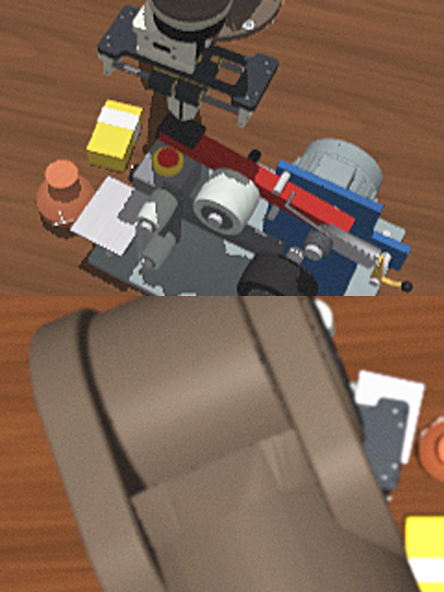

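The fingertips stand directly over the black pad, at (183,118) in the crop. I'll push down along the arc.

Request:
{"method": "move_arm", "body": {
  "motion": [
    {"tx": 0,"ty": 0,"tz": 0.015,"twist": 0},
    {"tx": 0,"ty": 0,"tz": 0.01,"twist": 0},
    {"tx": 0,"ty": -0.001,"tz": 0.008,"twist": 0},
    {"tx": 0,"ty": -0.001,"tz": 0.008,"twist": 0},
    {"tx": 0,"ty": -0.001,"tz": 0.008,"twist": 0},
    {"tx": 0,"ty": -0.001,"tz": 0.008,"twist": 0},
    {"tx": 0,"ty": -0.001,"tz": 0.008,"twist": 0},
    {"tx": 0,"ty": -0.001,"tz": 0.008,"twist": 0},
    {"tx": 0,"ty": -0.001,"tz": 0.008,"twist": 0},
    {"tx": 0,"ty": 0,"tz": 0,"twist": 0},
    {"tx": 0,"ty": 0,"tz": 0,"twist": 0}
  ]
}}

```text
clock: 10.3
position: [0.5453, 0.0653, 0.2632]
ee_rot: [0.286, 3.127, 0.0]
force: [-4.2, -0.4, 11.6]
width: 0.005
gripper_force: 6.0
```

Request:
{"method": "move_arm", "body": {
  "motion": [
    {"tx": 0,"ty": 0,"tz": 0.004,"twist": 0},
    {"tx": 0,"ty": 0,"tz": 0.004,"twist": 0},
    {"tx": 0,"ty": 0,"tz": 0.003,"twist": 0},
    {"tx": 0,"ty": 0,"tz": 0,"twist": 0},
    {"tx": 0,"ty": 0,"tz": 0,"twist": 0},
    {"tx": 0,"ty": 0,"tz": 0,"twist": 0},
    {"tx": 0,"ty": 0,"tz": 0,"twist": 0},
    {"tx": 0,"ty": 0,"tz": 0,"twist": 0}
  ]
}}

```text
clock: 11.1
position: [0.5453, 0.0654, 0.2525]
ee_rot: [0.286, 3.127, 0.0]
force: [-4.5, -0.5, 13.0]
width: 0.001
gripper_force: 6.5
```

```bash
python3 - <<'E'
from h import *
go([.546,.065,.252])
a=arm.get_image("scene")[80:240,180:420]
cv2.imwrite("pics/s4.png",cv2.cvtColor(cv2.resize(a,None,fx=3,fy=3,interpolation=cv2.INTER_CUBIC),cv2.COLOR_RGB2BGR))
E
```

```text
pos [0.54528291 0.06542108 0.25245759] F [-4.48718308 -0.54608108 13.02782519] shift tool mm [-0.8 -0.3  0.5] X [-0.983  0.181 -0.002] Z [ 0.002 -0.    -1.   ] w 0.0007058650800735483 t 11.1
```

View pics/s4.png

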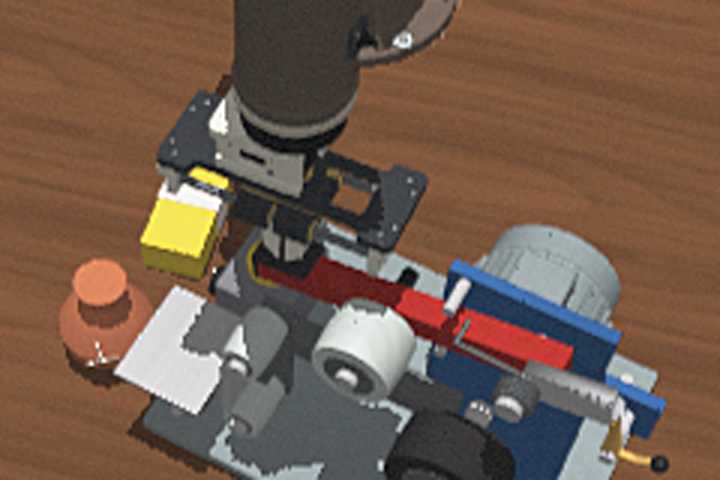

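The arm is down, with the tip on the pad at (290,255). The 13 N push matches the spring at about 0.29 rad, and the jug and carton haven't moved.

```bash
python3 -c "
from cell import arm
print(arm.sign_off())"
```

```text
the job is handed in; nothing more can be done
None
```

I pressed the stop button fully in, then handed the job in while holding the tension arm down with about 13 N at an estimated 0.29 rad, past the last click. No bystander was touched, though the bottle was out of frame in the last picture. The sign-off returned no verdict.

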